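# Shut the red air valve under the sliding cover

## Robot

A 6-joint arm with a two-finger parallel gripper is mounted at the origin on the work surface. World frame = base frame: x ahead of the robot, y to its left, z up, the work surface at z = 0. Lengths are in m, angles in rad, forces in N, time in s.
With the tool pointing down it reaches from about 0.35 to 0.775 m from the base axis. Payload 7.3 kg.
Tool frame: the origin (TCP) lies at the very end of the fingers, on their centre line; the grasp point (between the pads) lies 19 mm behind it; z points along the fingers, x is the direction in which the jaws open and shut, and the axes are right-handed (so a half turn about z gives the same grasp; the last joint's range is limited). The gripper opens to 92 mm and grips with 3 to 60 N. Pads are 19 mm wide; open, the fingers measure 130 mm over their backs; the gripper's body (75 mm by 190 mm) begins 47 mm behind the grasp point.
Start: joints at [-1.302, 0.342, 1.524, -0, 1.275, -0.146], TCP at [0.212, -0.48, 0.227] pointing down, gripper open.
Joint ranges: [-2.53, 2.53], [-0.77, 2.02], [0.04, 2.7], [-1, 4.14], [0.28, 2.66], [-3.11, 3.11]. Speed limits (rad/s): [2.57, 2.57, 3.14, 3.14, 3.14, 3.14].

## Interface

Orientations are given as [roll, pitch, yaw] about the fixed x, y, z axes, in that order (R = Rz(yaw) Ry(pitch) Rx(roll)).
In Python, from cell import robot, read_camera, nets gives the robot as it stands. The module is installed in compiled form; this text tells all that it offers.
- The arm moves only by the tool carry_out, never from a script. Its arguments are lists of equal length, an entry for each row: "translation": the shift along the tool's x, y, z in m, a list of three; "turn": the turn, a rotation vector about the tool's x, y, z in rad, a list of three; "gripper": the gripper's target within -1 to 1 (shut at 1, half-way at 0, fully open at -1). A call has 1 to 10 rows; each row shifts and turns the commanded pose from where the row before left it, along the tool's axes as they then stand; what a row does not reach is not made up. A row lasts 1/10 s, in which the tool goes at most 50 mm and 8.59 degrees, less where a joint would pass 70% of its speed; a pose out of reach is approached as far as the arm can. A call with a gripper value outside its range is refused whole. The fingers move at their own pace and stop on an object; "squeeze" is the grip in N (left out, the last holds). Time passes only in rows, so rows that do not move let the fingers close. It gives the time, the measured TCP pose, the force and the opening at its end, in the units of the state.
- robot.observe(): the state, without advancing time (a new reading comes with each control period).
- read_camera(name): name is "scene" or "top"; returns a dict with "img" (400x640x3 uint8, red, green, blue), "fx", "fy", "cx", "cy" (pixels), "distortion" ([k1, k2, p1, p2, k3] as OpenCV has them; the pictures are not rectified), "world_from_camera" (4x4, takes a point from camera to world coordinates). Camera axes: x right, y down, z forward; pixel columns grow to the right and rows downward; lengths in m; the calibration is good to about 2 mm. A picture is of the moment at which its call begins. There is no depth.
- robot.hand_in(): hands the job in, once; it reports no verdict.
Trained networks look in a picture, given as the dict that the camera call returned (one of the last four; its "shot" number tells which), for a name from the list of things; names that differ only in an ending like _2 or _b are one class to them, and where a whole thing is asked for, a point or a joint stands for the part that bears it (a point fixed in the world has none). Each returns a list of dicts, best first, with "score" (0 to 1); they miss things now and then, are a little off and sometimes report something else, mostly with a low value. They report only what shows in the picture. A call takes as long as a camera call.
- nets.regions_of(picture, name): "region" (400x640 bool, what is visible of it) and "pixel" ([column, row] in pixels, amid what is visible of it).
- nets.tip_of(picture, name): "pixel" ([column, row] in pixels: a listed point, or the origin of a listed thing).
The state is a dict: "time": time; "qpos": joint angles; "qvel": joint speeds; "joint_efforts": joint torques, N m; "tool_pos": TCP position; "tool_rot": TCP orientation; "contact_force": force on the tool from outside, world axes, zero at the start; "torque": the same for the moment, N m; "opening": finger opening in m.
Only numpy, scipy, OpenCV 4.12 (cv2) and the standard library are available. Lean on these libraries where they do the work, as an engineer would, in place of code of your own. Each camera call takes 0.05 s, during which the arm holds its last target. There are 200 camera calls.

## Task

Shut off the sealer's air at the blue valve box: slide the white cover aside, all the way to the other end of the box, so that the two valve handles are uncovered, then push the red handle round to its stop so that it is fully shut, across its pipe. Only push: do not lift or tip the cover, leave the yellow handle as it is, and do not disturb the tins, cups, jar and spoon standing around.

Things in the scene. Friction and masses are not known exactly. Their poses are not given: they have to be found in the camera images.
- valve_box: blue steel valve box fixed on the table, 210 mm (its x) x 456 mm (its y) x 85 mm high; origin at the centre of its underside, x away from the robot, y along its length. The -y half is an open bay (inside x -83 to 83, y -212 to -12 mm, floor at 6 mm) with two valves; the +y half is a closed grey deck. The cover slides along y on a seat 75 mm above the table, between lips that rise to 85 mm along all four sides (inner faces at x = +-95, y = +-220 mm)
- cover: loose white plastic cover plate, 184 (x) x 215 (y) x 6 mm, about 0.3 kg, lying on the seat of the box between its lips; origin at the centre of its underside, axes as the box's. At the start it lies over the bay (y -110 to -96 mm in the box frame) and hides the handles; pushed to the lip at the other end its origin is at y = +112 mm
- ridge (a point): centre of the top of the cover's black ridge, a bar 90 mm (x) x 14 mm (y), 20 mm tall above the plate, across the middle of the cover; this point is 26 mm above the cover's underside (101 mm above the table)
- red_handle (a joint): turning angle of the red handle about the vertical axis through red_pivot. 0 = open: the handle points along the pipe to -x of the box; growing values turn it clockwise seen from above, to 1.571 = shut, a hard stop: the handle points across the pipe to +y of the box. Starts at 0 to 0.25; stiff (about 0.08 N m, some 2 N at the grip), stays where it is left
- red_grip (a point): point in the middle of the red handle's bar, 38 mm from its turning axis and 52 mm above the table. The bar is 12 mm wide and 18 mm tall (43 to 61 mm above the table), and reaches from 6 to 50 mm from the axis; the top of the pipe under it is at 34 mm, of the square valve body (50 x 30 mm, centred on the axis) at 37 mm
- red_pivot (a point): point on the turning axis of the red handle, 52 mm above the table; fixed
- yellow_handle (a joint): turning angle of the yellow handle about the vertical axis through yellow_pivot. 0 = open: the handle points along the pipe to -x of the box; growing values turn it clockwise seen from above, to 1.571 = shut, a hard stop: the handle points across the pipe to +y of the box. Starts at 0 to 0.25; stiff (about 0.08 N m, some 2 N at the grip), stays where it is left
- yellow_grip (a point): point in the middle of the yellow handle's bar, 38 mm from its turning axis and 52 mm above the table. The bar is 12 mm wide and 18 mm tall (43 to 61 mm above the table), and reaches from 6 to 50 mm from the axis; the top of the pipe under it is at 34 mm, of the square valve body (50 x 30 mm, centred on the axis) at 37 mm
- yellow_pivot (a point): point on the turning axis of the yellow handle, 52 mm above the table; fixed
- red_valve: valve with the red handle: fixed quarter-turn ball valve in the open bay, grey metal pipe (24 mm diameter) along its x axis; origin 6 mm above the table, under the turning axis. The two valves may stand in either of the two places, at y = -160 or -80 mm of the box frame (both at x = +10 mm)
- yellow_valve: valve with the yellow handle: fixed quarter-turn ball valve in the open bay, grey metal pipe (24 mm diameter) along its x axis; origin 6 mm above the table, under the turning axis. The two valves may stand in either of the two places, at y = -160 or -80 mm of the box frame (both at x = +10 mm)
- cup_a: loose white cup with an orange lid, 64 mm diameter, 46 mm high, near the box's -y end; origin at its foot
- cup_b: loose white cup with a green lid, 64 mm diameter, 46 mm high, near the box's -y end; origin at its foot
- tin_a: loose metal tin with a green lid, 79 x 79 x 114 mm, beyond the box; origin at its foot
- tin_b: loose metal tin with a green lid, 79 x 79 x 114 mm, at the right of the table; origin at its foot
- jar: loose amber jar, 72 mm diameter, 110 mm high, at the left of the table; origin at its foot
- scoop: loose spoon, 200 mm long, lying flat along its x axis at the left of the table; origin at its underside

How it is judged:
On the way, in this order (a step that is already met when the one before it is completed fails the run):
1. the cover is slid aside to the other end of the box, while the red valve is still open (y of cover in the frame of valve_box above 0.095 m and value of joint red_handle below 0.6 rad), for 0.2 s.
2. the red handle is pushed round to its shut stop (value of joint red_handle above 1.43 rad), for 0.2 s.
At the end, for the whole second after the job is handed in: The cover lies flat on its seat, its origin at least 95 mm to +y of the box centre (lip stops it at 112); the red handle is at 1.43 rad or more (stop 1.57); the yellow grip point is within 12 mm and each loose bystander within 30 mm of its start (y of cover in the frame of valve_box above 0.095 m and z of cover in the frame of valve_box below 0.079 m and angle between cover's own z axis and vertical below 0.04 rad and linear speed of cover below 0.01 m/s and value of joint red_handle above 1.43 rad and distance of yellow_grip from where it was at the start of the episode below 0.012 m and distance of each of cup_a, cup_b, tin_a, tin_b, jar, scoop from where it was at the start of the episode below 0.03 m); the robot touches nothing.
It fails at once if the cover is lifted off its seat (15 mm) or tipped (0.15 rad) (z of cover in the frame of valve_box above 0.09 m or angle between cover's own z axis and vertical above 0.15 rad).
It fails at once if the yellow handle is turned (grip point moved more than 12 mm) (distance of yellow_grip from where it was at the start of the episode above 0.012 m).
It fails at once if a cup, tin, the jar or the spoon is disturbed, lifted or carried (moved more than 30 mm) (distance of any of cup_a, cup_b, tin_a, tin_b, jar, scoop from where it was at the start of the episode above 0.03 m).
It also fails if it takes over 51 s, if anything falls off the work surface, if the arm or the gripper's body presses on something with over 40 N, if the wrist force passes 120 N, or if a joint passes its speed limit or range.

## Working session

There is one attempt and no reset: what is moved stays moved. The work goes in short steps, Python scripts to look and compute and a tool call to move; the robot and the scene stay as the last step left them, time stands still between calls to the robot, and variables do not carry over. Pictures are saved under pics/ and viewed, about 8 in all and at most 12, crops included, and the job is handed in when it is done.

Besides the shell and the picture viewer there is one more tool, called after "Call:" as name(argument=value, ...), one argument or row to a line, values as JSON. carry_out: Moves the arm, as the interface text tells. Its arguments: {"type":"object","properties":{"translation":{"type":"array","items":{"type":"array","items":{"type":"number"}}},"turn":{"type":"array","items":{"type":"array","items":{"type":"number"}}},"gripper":{"type":"array","items":{"type":"number"}},"squeeze":{"type":"number"}},"required":["translation","turn","gripper"]}

```bash
mkdir -p pics; cat > h.py <<'E'
import numpy as np, cv2
from cell import robot, read_camera, nets
def ray(p,px):
    K=np.array([[p["fx"],0,p["cx"]],[0,p["fy"],p["cy"]],[0,0,1]])
    u=cv2.undistortPoints(np.array([[px]],float),K,np.array(p["distortion"],float))[0,0]
    T=np.array(p["world_from_camera"]); return T[:3,3],T[:3,:3]@np.array([u[0],u[1],1])
def at(p,px,z):
    o,d=ray(p,px); return o+d*(z-o[2])/d[2]
def save(p,n): cv2.imwrite("pics/"+n,p["img"][:,:,::-1])
E
cat > m.py <<'E'
from h import *
np.set_printoptions(precision=4,suppress=True)
s=robot.observe(); print({k:s[k] for k in("time","tool_pos","tool_rot","contact_force","opening")})
for c in("scene","top"):
    p=read_camera(c); save(p,c+"0.png"); print(c,np.array(p["world_from_camera"])[:3,3])
    for n,z in(("ridge",.101),("cover",.075),("valve_box",0),("cup_a",0),("tin_a",0),("jar",0),("scoop",0)):
        for r in nets.tip_of(p,n)[:2]: print(n,round(r["score"],2),np.array(r["pixel"]),at(p,r["pixel"],z))
    for n in("cover","valve_box"):
        for r in nets.regions_of(p,n)[:1]:
            rc=cv2.minAreaRect(np.argwhere(r["region"])[:,::-1].astype(np.float32)); b=cv2.boxPoints(rc)
            print(n,[at(p,q,.081 if n=="cover" else .085)[:2] for q in b])
E
python3 m.py; python3 -c "
import cv2,numpy as np
cv2.imwrite('pics/both.png',np.vstack([cv2.imread('pics/scene0.png')]))"
```

```text
{'time': 0.0, 'tool_pos': array([ 0.2115, -0.4801,  0.226 ]), 'tool_rot': array([-3.1414,  0.0015, -1.156 ]), 'contact_force': array([0.3305, 0.6265, 0.3038]), 'opening': 0.0917923426700094}
scene [ 1.4838 -0.3115  1.1873]
ridge 0.88 [313.7 193. ] [ 0.559  -0.0409  0.101 ]
cover 0.64 [311.4 200.6] [ 0.5647 -0.0494  0.075 ]
cover 0.51 [183.5 255.6] [ 0.6667 -0.4436  0.075 ]
valve_box 0.76 [346.3 209. ] [0.5654 0.0664 0.    ]
cup_a 0.56 [257.4 209.3] [ 0.4937 -0.207   0.    ]
tin_a 0.73 [184.7 255.4] [ 0.6118 -0.449   0.    ]
tin_a 0.6 [380.5 238. ] [0.7015 0.1316 0.    ]
jar 0.6 [457.5 194.6] [0.6022 0.4427 0.    ]
jar 0.5 [343.5 205.7] [0.55   0.0619 0.    ]
scoop 0.7 [434.8 165.7] [0.4589 0.4262 0.    ]
scoop 0.54 [256.3 232.2] [ 0.582 -0.228  0.   ]
cover [array([ 0.4702, -0.1552]), array([0.452, 0.092]), array([0.6428, 0.066 ]), array([ 0.653 , -0.1612])]
valve_box [array([ 0.4578, -0.1788]), array([0.4246, 0.3485]), array([0.7324, 0.2719]), array([ 0.7404, -0.1877])]
top [ 0.3102 -0.0169  1.4465]
ridge 0.79 [324.4 214.2] [ 0.5523 -0.0284  0.101 ]
cover 0.7 [330.7 212.1] [ 0.5634 -0.0463  0.075 ]
valve_box 0.74 [293.  225.6] [0.5337 0.0635 0.    ]
cup_a 0.78 [382.8 242.1] [ 0.4905 -0.2042  0.    ]
cup_a 0.69 [385.7 214.6] [ 0.5736 -0.213   0.    ]
tin_a 0.85 [465.8 205.5] [ 0.6072 -0.4586  0.    ]
tin_a 0.82 [272.9 164.9] [0.7197 0.1316 0.    ]
jar 0.75 [168.  197.7] [0.6093 0.4486 0.    ]
scoop 0.95 [173.6 242.8] [0.472  0.4197 0.    ]
scoop 0.54 [328.7 211.8] [ 0.5781 -0.042   0.    ]
cover [array([0.6441, 0.0718]), array([ 0.6496, -0.1486]), array([ 0.4601, -0.1495]), array([0.455 , 0.0651])]
valve_box [array([0.6459, 0.3121]), array([ 0.6842, -0.1532]), array([ 0.4236, -0.1686]), array([0.3865, 0.2798])]
```

View pics/top0.png

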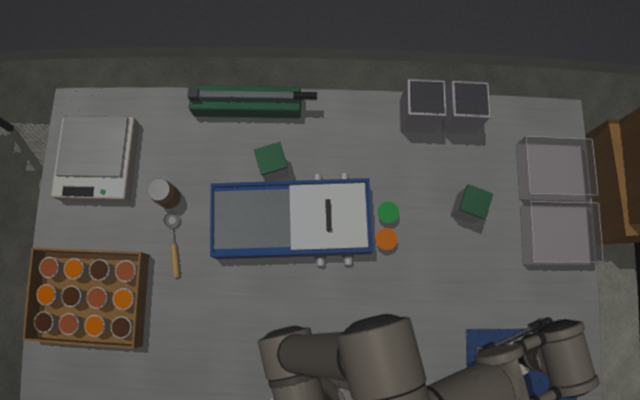

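View pics/scene0.png

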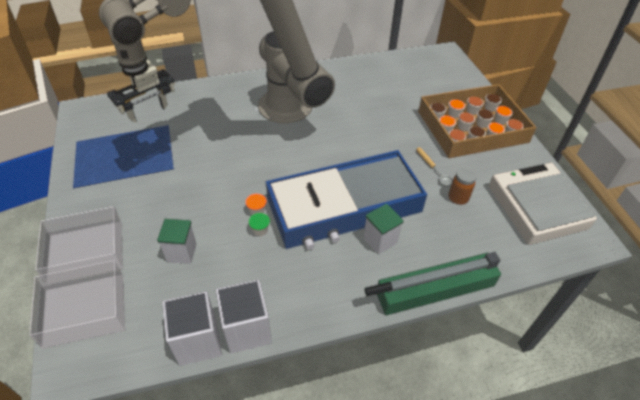

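The top view shows the cover over the bay at the -y (right) end, spanning pixels (290,183) to (368,250), with the ridge at (328,215). The cups are at (388,212) and (387,239), and tin_a is at (271,158) beyond the box. Next I'll fit the box corners from the blue rim.

```bash
cat > box.py <<'E'
from h import *
from scipy.optimize import least_squares
np.set_printoptions(precision=4,suppress=True)
p=read_camera("top"); im=p["img"].astype(int)
m=((im[:,:,2]>im[:,:,0]+35)&(im[:,:,2]>im[:,:,1]+20)).astype(np.uint8); m[:160]=0;m[275:]=0;m[:,:195]=0;m[:,378:]=0
pts=np.argwhere(m)[:,::-1]
W=np.array([at(p,q,.085)[:2] for q in pts.astype(float)])
# outer edges of rim: fit box minimising |mask - rim| by rasterised rim in world grid
def rimdist(v):
    c,s=np.cos(v[2]),np.sin(v[2]); L=(W-v[:2])@np.array([[c,-s],[s,c]])
    a=np.abs(L)-np.array([.100,.224]); d=np.where((a<0).all(1),a.max(1),np.linalg.norm(np.maximum(a,0),axis=1)); return d
r=least_squares(rimdist,[.55,.07,0],loss="soft_l1",f_scale=.003); print(len(W),r.x,np.abs(r.fun).mean())
x,y,t=r.x; R=np.array([[np.cos(t),-np.sin(t)],[np.sin(t),np.cos(t)]])
B=lambda a,b:R@[a,b]+[x,y]
for n in("ridge",):
    q=nets.tip_of(p,n)[0]["pixel"]; w=at(p,q,.101)[:2]; print("ridge world",w,"box",R.T@(w-[x,y]))
dk=(im.max(2)<70); dk[:195]=0;dk[240:]=0;dk[:,:310]=0;dk[:,345:]=0
w=at(p,np.argwhere(dk)[:,::-1].mean(0),.095)[:2]; print("dark ridge",dk.sum(),w,R.T@(w-[x,y]))
for n in range(0): pass
K=np.array([[p["fx"],0,p["cx"]],[0,p["fy"],p["cy"]],[0,0,1]]);T=np.linalg.inv(p["world_from_camera"])
v=p["img"].copy()
for a,b in((.105,.228),(.105,-.228),(-.105,-.228),(-.105,.228),(0,-.103)):
    w=B(a,b); q=cv2.projectPoints(np.array([[w[0],w[1],.085 if a else .101]]),cv2.Rodrigues(T[:3,:3])[0],T[:3,3],K,np.array(p["distortion"],float))[0].ravel(); print(q)
    cv2.circle(v,tuple(int(round(k)) for k in q),1,(255,0,0),-1)
cv2.imwrite("pics/box.png",cv2.resize(v[150:290,190:400],None,fx=3.5,fy=3.5,interpolation=0)[:,:,::-1])
print("bearing",np.degrees(t))
E
python3 box.py
```

```text
2031 [0.5463 0.0685 0.0572] 0.004933853297119987
ridge world [ 0.5538 -0.0342] box [ 0.0017 -0.103 ]
dark ridge 133 [ 0.5525 -0.039 ] [ 0.0001 -0.1077]
[209.8733 182.9241]
[368.7125 177.7616]
[372.7244 250.9912]
[209.0987 256.0868]
[326.5311 214.2955]
bearing 3.2799622344629342
```

View pics/box.png

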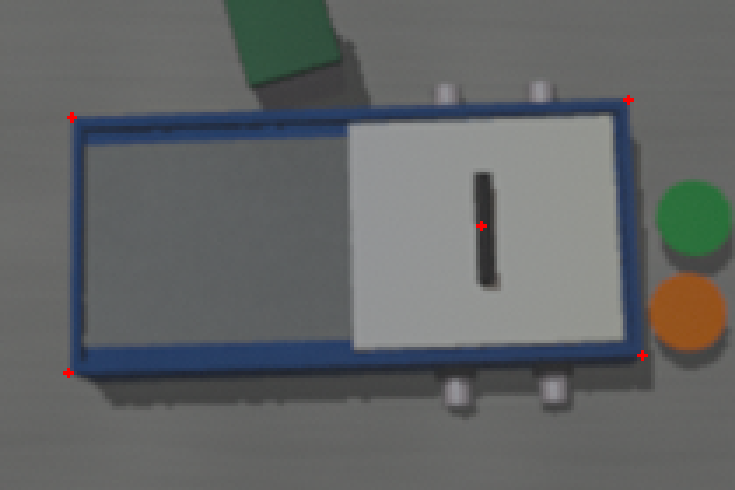

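The red marks agree with the box rim to about 5 mm. The ridge is at crop (484,230), which is world (0.5525, -0.039), and the box yaw is about 0.055. I'll turn the tool so its jaw axis lies along box x and close the gripper. Then I'll move to just -y of the ridge.

Call:
carry_out(
  translation=[
    [0,0,0],
    [0,0,0],
    [0,0,0],
    [0,0,0],
    [0,0,0],
    [0,0,0],
    [0,0,0],
    [0,0,0],
    [0,0,0],
    [0,0,0],
  ],
  turn=[
    [0,0,-0.121],
    [0,0,-0.121],
    [0,0,-0.121],
    [0,0,-0.121],
    [0,0,-0.121],
    [0,0,-0.121],
    [0,0,-0.121],
    [0,0,-0.121],
    [0,0,-0.121],
    [0,0,-0.121],
  ],
  gripper=[1,1,1,1,1,1,1,1,1,1],
  squeeze=10,
)

```text
time: 2.1
tool_pos: [0.2116, -0.4805, 0.2268]
tool_rot: [3.141, -0.0, 0.059]
contact_force: [0.1, 0.2, 0.6]
opening: 0.0164
```

Call:
carry_out(
  translation=[
    [0.018,-0.019,0.003],
    [0.018,-0.019,0.003],
    [0.018,-0.019,0.003],
    [0.018,-0.019,0.003],
    [0.018,-0.019,0.003],
    [0.018,-0.019,0.003],
    [0.018,-0.019,0.003],
    [0.018,-0.019,0.003],
    [0.018,-0.019,0.003],
    [0.018,-0.019,0.003],
  ],
  turn=[
    [0,0,0],
    [0,0,0],
    [0,0,0],
    [0,0,0],
    [0,0,0],
    [0,0,0],
    [0,0,0],
    [0,0,0],
    [0,0,0],
    [0,0,0],
  ],
  gripper=[1,1,1,1,1,1,1,1,1,1],
)

```text
time: 3.1
tool_pos: [0.3817, -0.2802, 0.1967]
tool_rot: [3.141, -0.0, 0.054]
contact_force: [-1.0, -0.5, 1.1]
opening: 0.0005
```

Call:
carry_out(
  translation=[
    [0.018,-0.02,0.007],
    [0.018,-0.02,0.007],
    [0.018,-0.02,0.007],
    [0.018,-0.02,0.007],
    [0.018,-0.02,0.007],
    [0.018,-0.02,0.007],
    [0.018,-0.02,0.007],
    [0.018,-0.02,0.007],
    [0.018,-0.02,0.007],
    [0.018,-0.02,0.007],
  ],
  turn=[
    [0,0,0],
    [0,0,0],
    [0,0,0],
    [0,0,0],
    [0,0,0],
    [0,0,0],
    [0,0,0],
    [0,0,0],
    [0,0,0],
    [0,0,0],
  ],
  gripper=[1,1,1,1,1,1,1,1,1,1],
)

```text
time: 4.1
tool_pos: [0.5507, -0.0707, 0.1264]
tool_rot: [3.141, -0.0, 0.054]
contact_force: [-0.2, -0.8, -1.3]
opening: 0.0005
```

```bash
python3 - <<'E'
from h import *
a=read_camera("top");b=read_camera("scene");print(robot.observe()["tool_pos"])
x=cv2.resize(a["img"][170:270,270:400],None,fx=4,fy=4,interpolation=2);y=cv2.resize(b["img"][140:250,240:370],None,fx=4,fy=4,interpolation=2)[:400]
cv2.imwrite("pics/pre.png",np.hstack([x,y])[:,:800*2,::-1][:, ::1] if 0 else cv2.resize(np.hstack([x,y]),(800,308))[:,:,::-1])
E
```

```text
[ 0.55105071 -0.06924955  0.12567645]
```

View pics/pre.png

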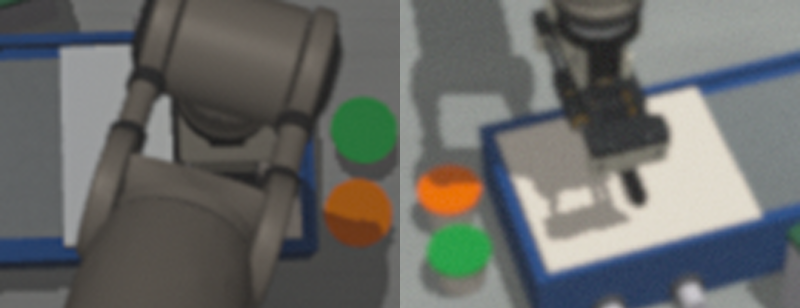

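The scene view shows the shut fingers on the -y side of the ridge, clear of it. I'll descend to about 88 mm.

Call:
carry_out(
  translation=[
    [0,0,0.006],
    [0,0,0.006],
    [0,0,0.006],
    [0,0,0.006],
    [0,0,0.006],
    [0,0,0.004],
    [0,0,0.002],
    [0,0,0.002],
    [0,0,0],
  ],
  turn=[
    [0,0,0],
    [0,0,0],
    [0,0,0],
    [0,0,0],
    [0,0,0],
    [0,0,0],
    [0,0,0],
    [0,0,0],
    [0,0,0],
  ],
  gripper=[1,1,1,1,1,1,1,1,1],
)

```text
time: 5.1
tool_pos: [0.55, -0.0716, 0.0886]
tool_rot: [3.142, 0.0, 0.054]
contact_force: [0.7, -0.0, 0.3]
opening: 0.0004
```

Call:
carry_out(
  translation=[
    [0,-0.006,0],
    [0,-0.006,0],
    [0,-0.006,0],
    [0,-0.006,0],
    [0,-0.006,0],
    [0,-0.006,0],
    [0,-0.006,0],
    [0,-0.006,0],
  ],
  turn=[
    [0,0,0],
    [0,0,0],
    [0,0,0],
    [0,0,0],
    [0,0,0],
    [0,0,0],
    [0,0,0],
    [0,0,0],
  ],
  gripper=[1,1,1,1,1,1,1,1],
)

```text
time: 5.9
tool_pos: [0.5476, -0.0234, 0.0889]
tool_rot: [3.141, -0.0, 0.054]
contact_force: [0.8, -3.6, 0.8]
opening: 0.0011
```

Call:
carry_out(
  translation=[
    [0,-0.01,0],
    [0,-0.01,0],
    [0,-0.01,0],
    [0,-0.01,0],
    [0,-0.01,0],
    [0,-0.01,0],
    [0,-0.01,0],
    [0,-0.01,0],
    [0,-0.01,0],
    [0,-0.01,0],
  ],
  turn=[
    [0,0,0],
    [0,0,0],
    [0,0,0],
    [0,0,0],
    [0,0,0],
    [0,0,0],
    [0,0,0],
    [0,0,0],
    [0,0,0],
    [0,0,0],
  ],
  gripper=[1,1,1,1,1,1,1,1,1,1],
)

```text
time: 6.9
tool_pos: [0.5419, 0.077, 0.0886]
tool_rot: [3.141, 0.0, 0.054]
contact_force: [0.2, -4.3, 3.5]
opening: 0.0005
```

Call:
carry_out(
  translation=[
    [0,-0.01,0],
    [0,-0.01,0],
    [0,-0.01,0],
    [0,-0.01,0],
    [0,-0.01,0],
    [0,-0.008,0],
    [0,-0.006,0],
    [0,-0.006,0],
  ],
  turn=[
    [0,0,0],
    [0,0,0],
    [0,0,0],
    [0,0,0],
    [0,0,0],
    [0,0,0],
    [0,0,0],
    [0,0,0],
  ],
  gripper=[1,1,1,1,1,1,1,1],
)

```text
time: 7.7
tool_pos: [0.5382, 0.1465, 0.0887]
tool_rot: [3.141, 0.0, 0.054]
contact_force: [0.7, -3.0, 3.1]
opening: 0.0005
```

```bash
python3 - <<'E'
from h import *
np.set_printoptions(precision=4,suppress=True)
a=read_camera("top");b=read_camera("scene")
for p in(a,b):
    for n,z in(("ridge",.101),("cover",.075),("red_pivot",.052),("red_grip",.052),("yellow_pivot",.052),("yellow_grip",.052)):
        for r in nets.tip_of(p,n)[:1]: print(n,round(r["score"],2),np.array(r["pixel"]),at(p,r["pixel"],z))
x=cv2.resize(a["img"][160:280,195:395],(800,480),interpolation=2)
cv2.imwrite("pics/mid.png",x[:,:,::-1])
cv2.imwrite("pics/mids.png",cv2.resize(b["img"][140:260,240:440],(800,480),interpolation=2)[:,:,::-1])
E
```

```text
red_pivot 0.6 [346.7 214.8] [ 0.5609 -0.0931  0.052 ]
red_grip 0.59 [345.3 228.4] [ 0.5212 -0.0896  0.052 ]
yellow_pivot 0.71 [315.7 214.6] [ 0.5593 -0.0038  0.052 ]
yellow_grip 0.48 [315.3 226.9] [ 0.5235 -0.0035  0.052 ]
ridge 0.68 [377.8 174.1] [0.5345 0.1731 0.101 ]
cover 0.63 [376.  181.7] [0.5415 0.1675 0.075 ]
red_pivot 0.84 [294.7 211.1] [ 0.5731 -0.1039  0.052 ]
red_grip 0.44 [294.8 199.8] [ 0.5293 -0.0927  0.052 ]
yellow_pivot 0.88 [323.9 203.7] [ 0.5677 -0.0102  0.052 ]
yellow_grip 0.56 [321.6 192.5] [ 0.5217 -0.0043  0.052 ]
```

View pics/mids.png

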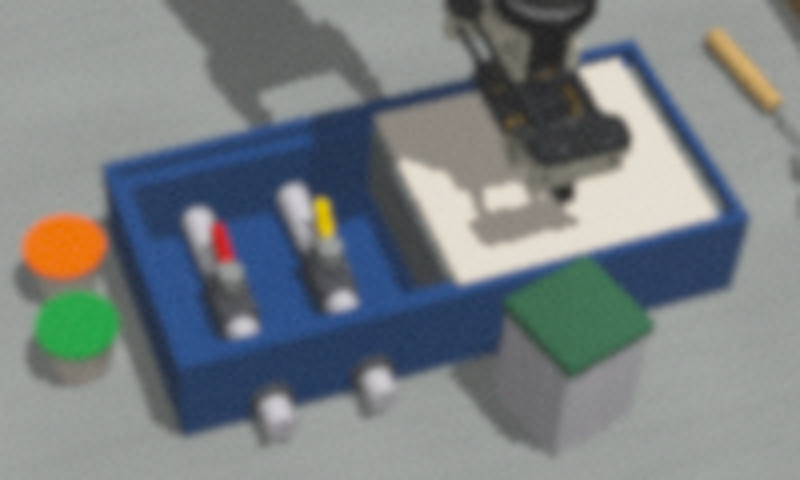

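The scene view shows the cover nearly at the far lip and both handles exposed. Red is at the -y place and yellow is nearer the deck, and both point to -x. I'll finish the push to the lip.

Call:
carry_out(
  translation=[
    [0,-0.004,0],
    [0,-0.004,0],
    [0,-0.003,0],
    [0,-0.002,0],
    [0,0,0],
  ],
  turn=[
    [0,0,0],
    [0,0,0],
    [0,0,0],
    [0,0,0],
    [0,0,0],
  ],
  gripper=[1,1,1,1,1],
)

```text
time: 8.9
tool_pos: [0.5376, 0.1594, 0.0887]
tool_rot: [-3.142, -0.0, 0.054]
contact_force: [0.1, 0.0, -0.8]
opening: 0.0002
```

Call:
carry_out(
  translation=[
    [0,-0.002,0],
    [0,-0.002,0],
    [0,-0.001,0],
  ],
  turn=[
    [0,0,0],
    [0,0,0],
    [0,0,0],
  ],
  gripper=[1,1,1],
)

```text
time: 9.2
tool_pos: [0.5379, 0.1599, 0.0888]
tool_rot: [3.134, -0.0, 0.055]
contact_force: [1.7, -22.6, 1.2]
opening: 0.0005
```

The force rose to 22 N at the lip, so the cover is fully across. I'll back off, rise, and move above the bay on the -y side of the red handle.

Call:
carry_out(
  translation=[
    [0,0.006,0],
    [0,0.006,0],
    [0,0,-0.014],
    [0,0,-0.014],
    [0,0,-0.014],
  ],
  turn=[
    [0,0,0],
    [0,0,0],
    [0,0,0],
    [0,0,0],
    [0,0,0],
  ],
  gripper=[1,1,1,1,1],
)

```text
time: 9.7
tool_pos: [0.5377, 0.1523, 0.1311]
tool_rot: [-3.141, 0.0, 0.054]
contact_force: [0.0, -0.0, -0.7]
opening: -0.0
```

Call:
carry_out(
  translation=[
    [-0.0035,0.027,0],
    [-0.0035,0.027,0],
    [-0.0035,0.027,0],
    [-0.0035,0.027,0],
    [-0.0035,0.027,0],
    [-0.0035,0.027,0],
    [-0.0035,0.027,0],
    [-0.0035,0.027,0],
    [-0.0035,0.027,0],
    [-0.0035,0.027,0],
  ],
  turn=[
    [0,0,0],
    [0,0,0],
    [0,0,0],
    [0,0,0],
    [0,0,0],
    [0,0,0],
    [0,0,0],
    [0,0,0],
    [0,0,0],
    [0,0,0],
  ],
  gripper=[1,1,1,1,1,1,1,1,1,1],
)

```text
time: 10.7
tool_pos: [0.5175, -0.1201, 0.1308]
tool_rot: [-3.141, -0.0, 0.054]
contact_force: [-0.1, -0.7, -0.3]
opening: 0.0005
```

```bash
python3 - <<'E'
from h import *
np.set_printoptions(precision=4,suppress=True)
print(robot.observe()["tool_pos"])
b=read_camera("scene")
for n,z in(("ridge",.101),("cover",.075),("red_pivot",.052),("red_grip",.052)):
    for r in nets.tip_of(b,n)[:1]: print(n,round(r["score"],2),np.array(r["pixel"]),at(b,r["pixel"],z))
cv2.imwrite("pics/red1.png",cv2.resize(b["img"][140:260,240:440],(800,480),interpolation=2)[:,:,::-1])
E
```

```text
[ 0.5175 -0.1201  0.1308]
ridge 0.7 [382.3 175.5] [0.5438 0.1846 0.101 ]
cover 0.61 [379.2 184. ] [0.5533 0.1738 0.075 ]
red_pivot 0.9 [296.4 209.3] [ 0.5675 -0.0972  0.052 ]
red_grip 0.65 [294.1 201.6] [ 0.5359 -0.0965  0.052 ]
```

View pics/red1.png

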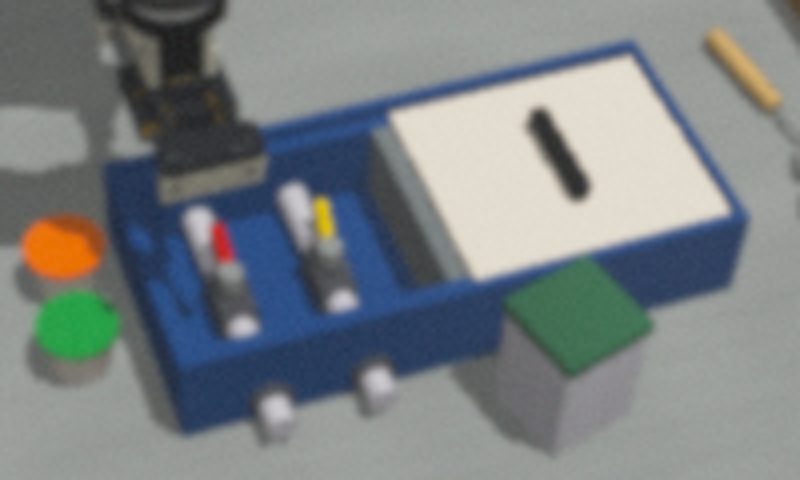

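The scene view shows the cover flat at the far end, with red and yellow still open (red bar at crop (222,242)). I'll shift a little and descend beside the red bar.

Call:
carry_out(
  translation=[
    [0,0.007,0.005],
    [0,0,0.01],
    [0,0,0.01],
    [0,0,0.01],
    [0,0,0.01],
    [0,0,0.01],
    [0,0,0.01],
    [0,0,0.01],
    [0,0,0.008],
    [0,0,0],
  ],
  turn=[
    [0,0,0],
    [0,0,0],
    [0,0,0],
    [0,0,0],
    [0,0,0],
    [0,0,0],
    [0,0,0],
    [0,0,0],
    [0,0,0],
    [0,0,0],
  ],
  gripper=[1,1,1,1,1,1,1,1,1,1],
)

```text
time: 11.95
tool_pos: [0.5172, -0.1262, 0.0464]
tool_rot: [-3.141, 0.002, 0.054]
contact_force: [-0.0, 0.3, -0.3]
opening: 0.0005
```

Call:
carry_out(
  translation=[
    [0,-0.005,0],
    [0,-0.005,0],
    [0,-0.005,0],
    [0,-0.005,0],
    [0,-0.005,0],
    [0.0015,-0.004,0],
    [0.0015,-0.004,0],
    [0.002,-0.004,0],
  ],
  turn=[
    [0,0,0],
    [0,0,0],
    [0,0,0],
    [0,0,0],
    [0,0,0],
    [0,0,0],
    [0,0,0],
    [0,0,0],
  ],
  gripper=[1,1,1,1,1,1,1,1],
)

```text
time: 12.75
tool_pos: [0.521, -0.089, 0.0478]
tool_rot: [3.141, 0.0, 0.054]
contact_force: [-0.9, -3.9, 2.0]
opening: -0.0
```

Call:
carry_out(
  translation=[
    [0.003,-0.003,0],
    [0.003,-0.003,0],
    [0.003,-0.003,0],
    [0.004,-0.002,0],
    [0.004,-0.002,0],
    [0.004,0,0],
  ],
  turn=[
    [0,0,0],
    [0,0,0],
    [0,0,0],
    [0,0,0],
    [0,0,0],
    [0,0,0],
  ],
  gripper=[1,1,1,1,1,1],
)

```text
time: 13.35
tool_pos: [0.5406, -0.0741, 0.0474]
tool_rot: [-3.14, 0.002, 0.054]
contact_force: [-6.7, 3.0, 1.7]
opening: 0.0005
```

```bash
python3 - <<'E'
from h import *
b=read_camera("scene")
cv2.imwrite("pics/red2.png",cv2.resize(b["img"][140:260,240:440],(800,480),interpolation=2)[:,:,::-1])
E
```

```text
(no output)
```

View pics/red2.png

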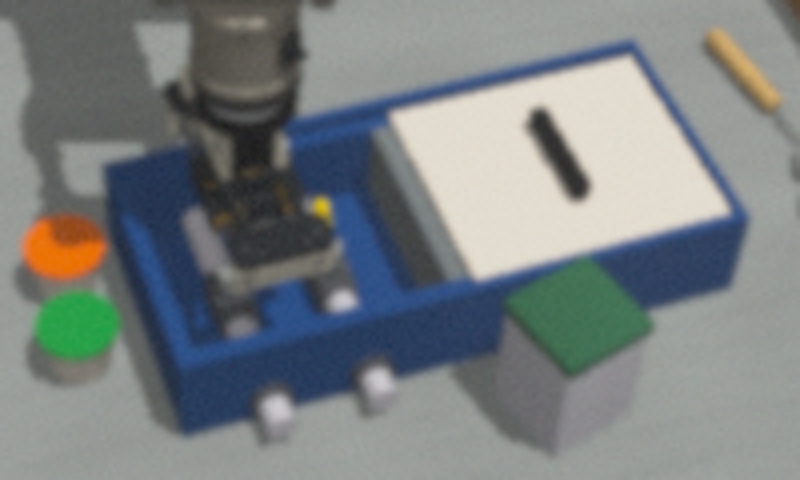

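The gripper hides the red bar here, and yellow (322,210) hasn't moved. The force shows contact in +x, so I'll keep pushing +x in small steps until the stop.

Call:
carry_out(
  translation=[
    [0.003,0,0],
    [0.002,0,0],
    [0.002,0,0],
    [0,0,0],
  ],
  turn=[
    [0,0,0],
    [0,0,0],
    [0,0,0],
    [0,0,0],
  ],
  gripper=[1,1,1,1],
)

```text
time: 13.8
tool_pos: [0.5414, -0.0737, 0.0469]
tool_rot: [-3.138, 0.016, 0.055]
contact_force: [-26.0, -2.0, 17.0]
opening: 0.0002
```

The tool stalled with 26 N in x, at the position expected for the stop. I'll back off, raise and check.

Call:
carry_out(
  translation=[
    [-0.008,0,0],
    [-0.008,0,0],
    [0,0,-0.02],
    [0,0,-0.03],
    [0,0,-0.03],
    [-0.03,0,-0.03],
    [-0.03,0,-0.03],
    [-0.03,0,-0.02],
    [-0.03,0,-0.02],
    [0,0,0],
  ],
  turn=[
    [0,0,0],
    [0,0,0],
    [0,0,0],
    [0,0,0],
    [0,0,0],
    [0,0,0],
    [0,0,0],
    [0,0,0],
    [0,0,0],
    [0,0,0],
  ],
  gripper=[1,1,1,1,1,1,1,1,1,1],
)

```text
time: 14.8
tool_pos: [0.4116, -0.0823, 0.2304]
tool_rot: [3.139, -0.005, 0.053]
contact_force: [-0.2, 0.3, -0.4]
opening: 0.0001
```

```bash
python3 - <<'E'
from h import *
np.set_printoptions(precision=4,suppress=True)
b=read_camera("scene")
q={}
for n,z in(("ridge",.101),("cover",.075),("red_pivot",.052),("red_grip",.052),("yellow_pivot",.052),("yellow_grip",.052),("cup_a",0),("tin_a",0),("jar",0),("scoop",0)):
    for r in nets.tip_of(b,n)[:2]: print(n,round(r["score"],2),np.array(r["pixel"]),at(b,r["pixel"],z))
im=b["img"][180:225,270:345].astype(int)
m=(im[:,:,0]>im[:,:,1]+50)&(im[:,:,0]>im[:,:,2]+50)&(im[:,:,1]<90)
w=np.array([at(b,(c+270,r+180),.061)[:2] for r,c in np.argwhere(m) if c>10]); 
d=np.linalg.svd(w-w.mean(0))[2][0]; print(len(w),w.mean(0),d,"box-frame dir angle from y (deg)",np.degrees(np.arctan(d[0]/d[1]))+3.1)
cv2.imwrite("pics/end.png",cv2.resize(b["img"][140:260,240:440],(800,480),interpolation=2)[:,:,::-1])
E
```

```text
ridge 0.8 [383.  177.7] [0.5532 0.1833 0.101 ]
cover 0.81 [379.5 183.5] [0.5516 0.1755 0.075 ]
red_pivot 0.78 [299.  209.4] [ 0.57   -0.0897  0.052 ]
red_pivot 0.64 [258.3 211.3] [ 0.5454 -0.2105  0.052 ]
red_grip 0.49 [307.  205.3] [ 0.5605 -0.062   0.052 ]
yellow_pivot 0.68 [321.4 203.9] [ 0.5665 -0.0179  0.052 ]
yellow_pivot 0.63 [257.2 233.2] [ 0.6258 -0.2298  0.052 ]
yellow_grip 0.59 [322.6 191. ] [0.5164 0.0005 0.052 ]
yellow_grip 0.27 [346.9 205.3] [0.5921 0.0562 0.052 ]
cup_a 0.95 [258.9 231.3] [ 0.5807 -0.2196  0.    ]
cup_a 0.84 [257.3 212.2] [ 0.5053 -0.2096  0.    ]
tin_a 0.72 [379.9 242.3] [0.7162 0.1242 0.    ]
tin_a 0.6 [184.1 254.7] [ 0.6088 -0.4504  0.    ]
jar 0.89 [457.2 197.2] [0.6124 0.4365 0.    ]
scoop 0.7 [433.4 169.4] [0.4743 0.4137 0.    ]
scoop 0.66 [308.9 206.4] [ 0.5242 -0.0459  0.    ]
64 [ 0.5715 -0.0663] [ 0.1694 -0.9856] box-frame dir angle from y (deg) -6.652039930565332
```

View pics/end.png

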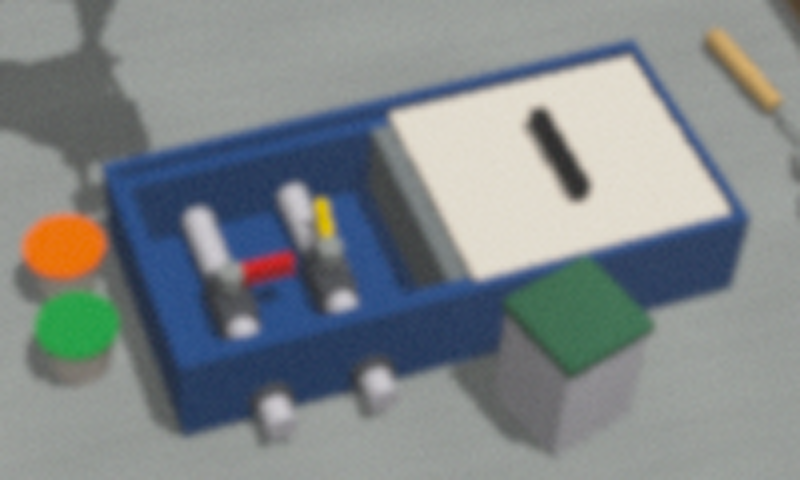

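The picture shows the red bar from (243,273) to (295,260). Its slope of about -0.25 matches the box's long edges, so it lies across its pipe. Yellow (322,218) hasn't moved and the cover is at the far lip.

```bash
python3 -c "
from cell import robot
print(robot.hand_in())"
```

```text
the job is handed in; nothing more can be done
None
```

The cover is at the other end of the box and the red handle is shut across its pipe. I handed the job in at about 15 s of the allowed 51 s; no verdict is reported.

- **Cover:** I pushed it by its ridge with the shut fingers until it met the far lip, where the force rose to about 22 N. In the last picture it lies flat against that lip.
- **Red handle:** I pushed it round until it stalled with 26 N against the stop, at the position expected for fully shut. In the last picture its bar runs parallel to the box's long edges.
- **Everything else:** The yellow handle, cups and tin_a look unmoved in the last picture. The networks place tin_b, the jar and the spoon within about 2 cm of where they were, which is within their error. The arm is clear of everything.

**One disagreement:** a rough line fit to the red pixels put the bar about 6.7° off square. I put that down to the bar's side face being mixed in, since the parallel edges and the stall both point to it being at the stop. Even if that fit were right, the handle would still be just inside the limit of about 8°.

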